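Check the drive-end bearing of an irrigation pump

ROBOT

A 7-joint arm with a two-finger parallel gripper is mounted at the origin on the work surface. World frame = base frame: x ahead of the robot, y to its left, z up, the work surface at z = 0. Lengths are in m, angles in rad, forces in N, time in s.
With the tool pointing down it reaches from about 0.425 to 0.875 m from the base axis. Payload 4.7 kg.
Tool frame: the origin (TCP) lies midway between the tips of the shut fingers; the grasp point (between the pads) lies 19 mm behind it; x points along the fingers, y is the direction in which the jaws open and shut, and the axes are right-handed (so a half turn about x gives the same grasp; the last joint's range is limited). The gripper opens to 87 mm and grips with 3 to 60 N. Pads are 19 mm wide; open, the fingers measure 117 mm over their backs; the gripper's body (75 mm by 190 mm) begins 51 mm behind the grasp point.
Start: joints at [-1.319, 0.321, -0.07, 1.45, 0.023, 1.371, -0.057], TCP at [0.153, 0.632, 0.223] pointing down, gripper open.
Joint ranges: [-2.86, 2.86], [-0.3, 2.09], [-1.38, 1.24], [0.06, 2.45], [-1.56, 4.7], [0.09, 2.05], [-2.69, 2.69]. Speed limits (rad/s): [2.57, 2.57, 3.14, 3.14, 3.14, 3.14, 3.14].

INTERFACE

Orientations are given as a rotation vector (axis times angle).
In Python, from bench import ctrl gives the robot as it stands. The module is installed in compiled form; this text tells all that it offers.
- The arm moves only by the shell command python3 -m jog 'ROWS' [FORCE]. ROWS is JSON, a list of rows, each an object with "rot": the turn, a rotation vector about the tool's x, y, z in units of 5 degrees (1.0 is 5 degrees), a list of three; "travel": the shift along the tool's x, y, z in units of 0.3 m (1.0 is 0.3 m), a list of three; "jaw": the closure, from -1 (fully open) to 1 (shut), so that 0 is half open. In form: [{"rot": [ax, ay, az], "travel": [tx, ty, tz], "jaw": jaw}, ...]. A call has 1 to 8 rows; each row shifts and turns the commanded pose from where the row before left it, along the tool's axes as they then stand; what a row does not reach is not made up. A row lasts 1/10 s, in which the tool goes at most 50 mm and 8.59 degrees, less where a joint would pass 70% of its speed; a pose out of reach is approached as far as the arm can. A call with a number of a shift or a turn outside -1 to 1 is refused whole. A call with a gripper value outside its range is refused whole. The fingers move at their own pace and stop on an object; FORCE is the grip in N (left out, the last holds). Time passes only in rows, so rows that do not move let the fingers close. It gives the time, the measured TCP pose, the force and the opening at its end, in the units of the state.
- ctrl.get_state(): the state, without advancing time (a new reading comes with each control period).
- ctrl.get_image(name): name is "scene" or "top" or "wrist"; returns the picture (480x640x3 uint8, red, green, blue); there is no depth.
- ctrl.camera_model(name): a dict with "mtx" (3x3 intrinsics, pixels), "k1" (the pictures are not rectified: a ray, as slopes to the right and down, at radius r is drawn at 1 + k1 r^2 times it, then the intrinsics apply), "extrinsics" (4x4, takes a point from world to camera coordinates); the wrist camera has in their place "hand_eye" (4x4, takes a point from camera to tool coordinates, whose origin is the TCP and whose axes are the tool frame's). Camera axes: x right, y up, looking along -z (the intrinsics and any distortion apply to the point x, -y, -z); pixel columns grow to the right and rows downward; lengths in m; the calibration is good to about 2 mm. A picture is of the moment at which its call begins: read the wrist's pose just before it. camera_model takes no time and is no camera call.
- ctrl.close_job(): hands the job in, once; it reports no verdict.
The state is a dict: "time": time; "joint_positions": joint angles; "qd": joint speeds; "joint_torque": joint torques, N m; "position": TCP position; "tool_rot": TCP orientation; "ft_force": force on the tool from outside, world axes, zero at the start; "torque": the same for the moment, N m; "grip_width": opening from 0.0 (shut) to 1.0 (fully open).
Only numpy, scipy, OpenCV 4.12 (cv2) and the standard library are available. Lean on these libraries where they do the work, as an engineer would, in place of code of your own. Each camera call takes 0.05 s, during which the arm holds its last target.

TASK

Check the drive-end bearing (the one next to the pump's casing) of the irrigation pump on the bench. Lift the bearing tester out of its charging stand and first take the bearing's temperature: aim the tester's nose squarely at the matt black round sticker from about 5 cm off and keep it steady there for a good second. Then set the probe's tip on the middle of the round steel pad beside that sticker, square to the pad, press gently until the spring probe is about half way in, and finish while still holding the tester there, without knocking the things lying about.

Things in the scene. Friction and masses are not known exactly. Their poses are not given: they have to be found in the camera images.
- tester: Grey bearing tester, about 190 g: box 28 (x) by 42 (y) by 125 mm (z); rubber grips on the +y and -y faces, screen on -x. Origin: centre of the flat nose end, down in the stand (lower 35 mm in the pocket, upper 90 mm free to grip). +z runs to the back end. From the nose a rubber sleeve (diameter 19 mm) stands out 6 mm and the steel spring probe (8 mm, round end) 22 mm, both on the z axis.
- tip (a point): End of the spring probe: on the tester's axis, 22 mm beyond the nose end (tester z = -0.022) when not pressed. It moves towards the tester as the probe is pressed in.
- aim (a point): The point the tester's infrared eye looks at: fixed to the tester on its axis, 50 mm beyond the unpressed tip (tester z = -0.072).
- probe (a joint): How far the spring probe is pushed into the tester, m: 0 = fully out, 0.012 = fully in (hard stop). The spring pushes with 1.5 N at 0 and 0.5 N more per millimetre: 4.5 N half way in (0.006), 7.5 N at the stop.
- dock: Black charging stand, fixed: base 80 (x) by 92 mm (y), block 70 mm high with an upright central pocket 31 by 45 mm, 35 mm deep (its floor 35 mm above the bench, with a well for the probe). Origin: centre of its underside; z up. At the start the tester's axes are parallel to the stand's.
- pump: Grey motor and dark cast pump in line on a base plate 150 by 290 mm, fixed. Shaft along y, 85 mm up. In mm along y: fan cowl -165 to -115, fan-end shield to -82, ribbed motor to 30 (radius 58; terminal box on top, y -62 to 2, 176 high), drive-end shield to 66 (radius 57), casing 93 to 137 (159 high), suction stub to 171; discharge to x 125, 155 high. Origin: on the bench under the shaft; z up.
- pad: Drive-end measuring pad: flat bright steel disc, 24 mm in diameter, in a painted white ring (33 mm), on the motor's smooth drive-end shield next to the pump casing, leaning 25 degrees from vertical to the pump's -x side. Origin: centre of its outer face (pump frame x -0.027, y 0.048, 142 mm above the bench); +z points straight out.
- fan_pad: A pad with a white ring exactly like it on the shield at the fan end of the motor (pump frame x = -0.027, y = -0.098): not the one to test. Origin: centre of its outer face; +z straight out.
- sticker: Matt black round sticker, 26 mm in diameter, on the same drive-end shield, 37 mm from the pad, just past the top on the pump's +x side, leaning 10 degrees from vertical that way. Origin: centre of its face (pump frame x 0.010, y 0.048, 143 mm above the bench); +z points straight out.
- jar: Bystander: closed jar of grain, 66 mm in diameter, 95 mm high, about 130 mm beyond the stand. Origin: centre of its underside.
- tape_roll: Bystander: white roll of thread tape lying flat, 54 mm in diameter, 13 mm high, on the robot's side of the stand. Origin: centre of its underside.
- spanner: Bystander: steel spanner 160 mm long lying flat on the robot's side of the pump. Origin: centre of its underside.
- screwdriver: Bystander: screwdriver 200 mm long lying to the left, outside the others. Origin: centre of its underside.
- elbow: Bystander: grey plastic pipe elbow, about 70 by 70 mm, 42 mm high, to the right, outside the others. Origin: under its bend.
- tap: Bystander: small brass ball valve with a black lever, 80 mm long, 54 mm high, beyond the pump and the stand. Origin: centre of its underside.
- carton: Bystander: closed cardboard box 62 by 62 by 24 mm near the robot. Origin: centre of its underside.
Things that resemble listed ones, but are neither listed nor needed, are in the scene too. What is shaped like the tester but pink or purple is not meant. Several things have the shape of the dock; the one meant has the colours described above.

How it is judged:
By the outcome, as a careful person would: the job done as asked, in the order asked, and still so for the second after the job is handed in, while the arm keeps its last pose, push and grip.
It also fails if it takes over 56 s, if anything falls off the work surface, if the arm or the gripper's body presses on something with over 40 N, if the wrist force passes 120 N, or if a joint passes its speed limit or range.

## Working session

There is one attempt and no reset: what is moved stays moved. The work goes in short steps, Python scripts to look and compute and a shell command to move; the robot and the scene stay as the last step left them, time stands still between calls to the robot, and variables do not carry over. Pictures are saved under pics/ and viewed, and the job is handed in when it is done.

```bash
mkdir -p pics; cat > h.py <<'E'
import numpy as np, cv2
from scipy.spatial.transform import Rotation as R
from bench import ctrl
def save(img,n): cv2.imwrite('pics/'+n+'.png',cv2.cvtColor(img,cv2.COLOR_RGB2BGR))
def tool_T(s=None):
    s=s or ctrl.get_state(); T=np.eye(4);T[:3,:3]=R.from_rotvec(s['tool_rot']).as_matrix();T[:3,3]=s['position'];return T
def cam_T(name,s=None):
    m=ctrl.camera_model(name)
    if 'hand_eye' in m: return m,tool_T(s)@np.array(m['hand_eye'])
    return m,np.linalg.inv(np.array(m['extrinsics']))
def ray(name,px,T=None):
    m,T0=cam_T(name); T=T0 if T is None else T
    K=np.array(m['mtx']); x=(px[0]-K[0,2])/K[0,0]; y=(px[1]-K[1,2])/K[1,1]
    rd=np.hypot(x,y); r=rd
    for _ in range(30): r=rd/(1+m['k1']*r*r)
    f=r/rd if rd>0 else 1
    d=T[:3,:3]@np.array([x*f,-y*f,-1]); return T[:3,3],d/np.linalg.norm(d)
def onz(name,px,z,T=None):
    o,d=ray(name,px,T); return o+d*(z-o[2])/d[2]
def proj(name,P,T=None):
    m,T0=cam_T(name); T=T0 if T is None else T
    K=np.array(m['mtx']); p=np.linalg.inv(T)@np.append(P,1); x,y=p[0]/-p[2],-p[1]/-p[2]
    f=1+m['k1']*(x*x+y*y); return np.array([K[0,0]*x*f+K[0,2],K[1,1]*y*f+K[1,2]])
def tri(o1,d1,o2,d2):
    A=np.stack([d1,-d2],1); t=np.linalg.lstsq(A,o2-o1,rcond=None)[0]
    a,b=o1+t[0]*d1,o2+t[1]*d2; return (a+b)/2,np.linalg.norm(a-b)
E
python3 - <<'E'
from h import *
s=ctrl.get_state();print(s)
for n in ['scene','top','wrist']:
    print(n,ctrl.camera_model(n)); save(ctrl.get_image(n),n+'0')
E
```

```text
{'time': 0.0, 'joint_positions': array([-1.31890634,  0.32180005, -0.07011578,  1.45165254,  0.02258955,
        1.37083018, -0.05689558]), 'qd': array([ 8.52996865e-04, -7.60462900e-04, -1.21066258e-03,  2.00938196e-03,
       -8.07850906e-05, -3.05281172e-03, -4.71369263e-04]), 'joint_torque': array([-6.83257986e-05, -4.91284633e+01, -4.03804053e-01, -3.12530851e+01,
       -6.38413173e-02,  4.34856664e-02,  1.85232666e-04]), 'position': array([0.1530065 , 0.6311623 , 0.22148795]), 'tool_rot': array([ 0.18514269,  1.56287301, -0.18812836]), 'ft_force': array([1.08224345, 0.73629619, 0.3609057 ]), 'torque': array([ 0.01650645, -0.05118164,  0.01508752]), 'grip_width': 1.0032949832384015}
scene {'mtx': array([[555.24653262,   0.        , 309.66733431],
       [  0.        , 555.24653262, 240.40184825],
       [  0.        ,   0.        ,   1.        ]]), 'k1': -0.01842184191956473, 'extrinsics': array([[-8.19139398e-01,  5.73593834e-01,  8.72569203e-04,
         4.82376560e-01],
       [-3.89051098e-01, -5.56713656e-01,  7.33968084e-01,
         1.41525042e-01],
       [ 4.21485338e-
[... 456 characters left out ...]
0.07840296, -0.58431678],
       [-0.07834362, -0.00490274,  0.99691436, -1.30788771],
       [ 0.        ,  0.        ,  0.        ,  1.        ]])}
wrist {'mtx': array([[399.82889065,   0.        , 315.56511924],
       [  0.        , 399.82889065, 237.8737131 ],
       [  0.        ,   0.        ,   1.        ]]), 'k1': -0.08143322720044628, 'hand_eye': array([[ 4.63270148e-04,  2.57494527e-01, -9.66279646e-01,
        -1.63737652e-01],
       [ 9.99999186e-01, -1.26823888e-03,  1.41475815e-04,
        -3.73446358e-04],
       [-1.18904417e-03, -9.66278924e-01, -2.57494905e-01,
        -7.02502623e-02],
       [ 0.00000000e+00,  0.00000000e+00,  0.00000000e+00,
         1.00000000e+00]])}
```

View pics/scene0.png

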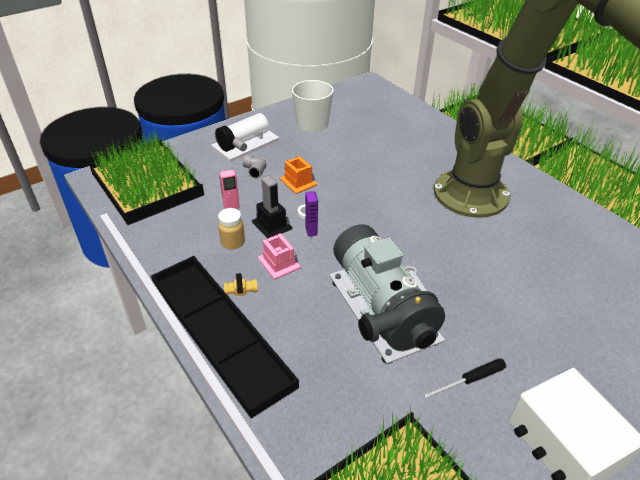

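View pics/top0.png

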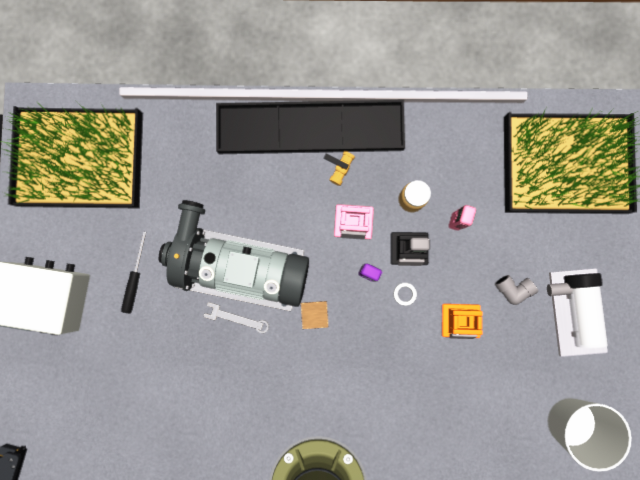

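View pics/wrist0.png

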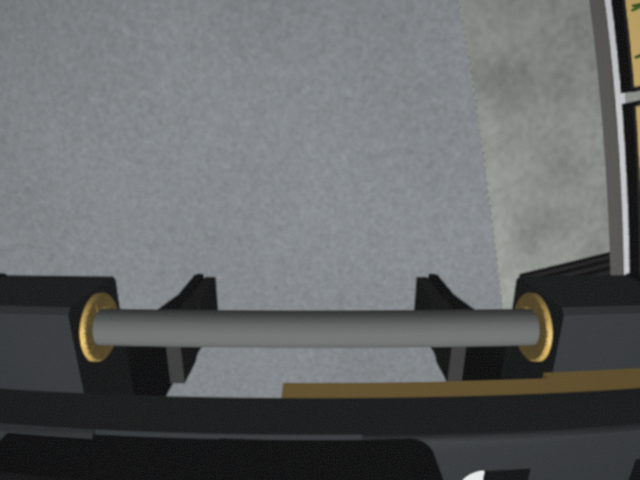

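The scene shows the grey tester in the black stand at scene (270,205), top (410,247). Pink (230,188), purple (311,213) testers and pink/orange stands are decoys. The pump is at top (235,270), with the casing to the left. I'll enlarge these to confirm.

```bash
python3 - <<'E'
import cv2,numpy as np
t=cv2.imread('pics/top0.png');s=cv2.imread('pics/scene0.png')
a=cv2.resize(t[200:300,330:450],(720,600),interpolation=cv2.INTER_CUBIC)
b=cv2.resize(t[190:315,150:315],(792,600),interpolation=cv2.INTER_CUBIC)
c=cv2.resize(s[160:250,200:320],(800,600),interpolation=cv2.INTER_CUBIC)
d=cv2.resize(s[215:365,320:460],(560,600),interpolation=cv2.INTER_CUBIC)
for n,i in zip('abcd',[a,b,c,d]): cv2.imwrite('pics/crop_%s.png'%n,i)
E
```

```text
(no output)
```

View pics/crop_a.png

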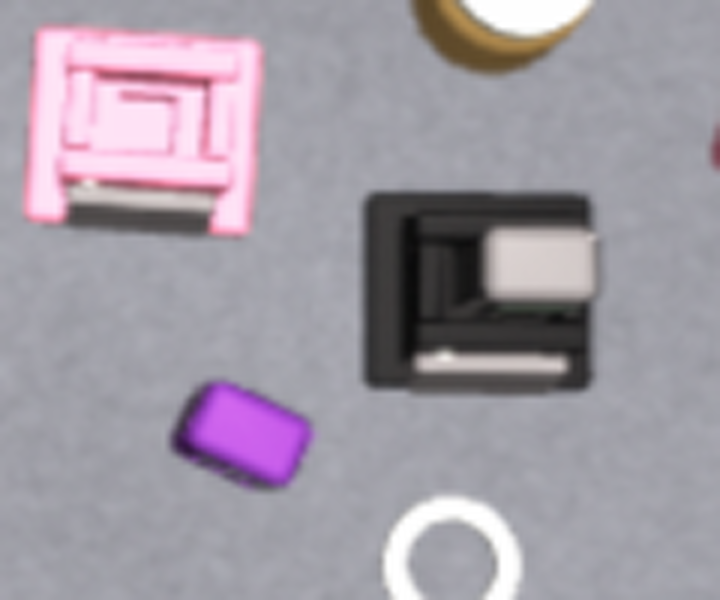

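View pics/crop_b.png

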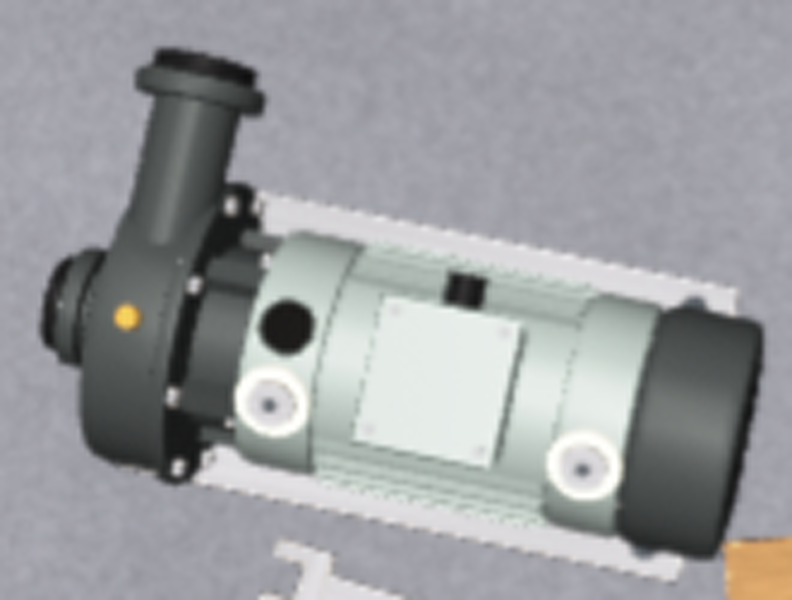

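View pics/crop_c.png

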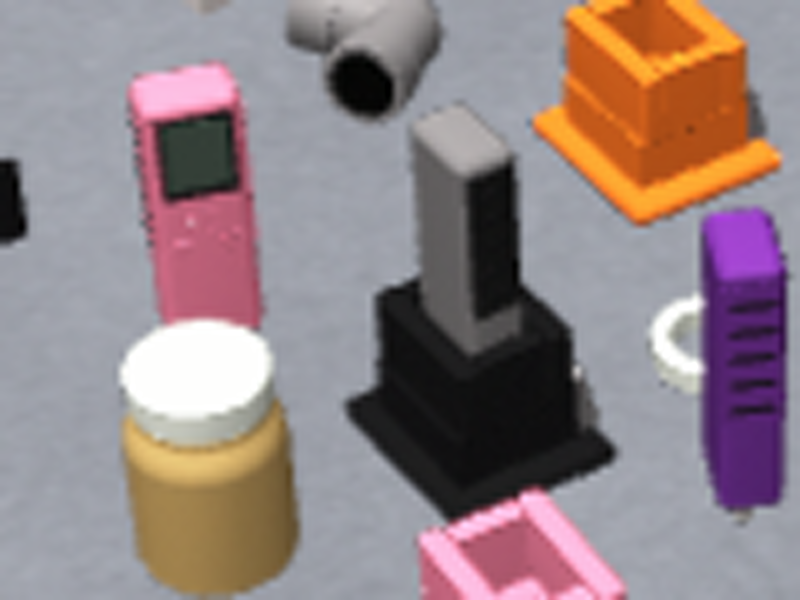

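View pics/crop_d.png

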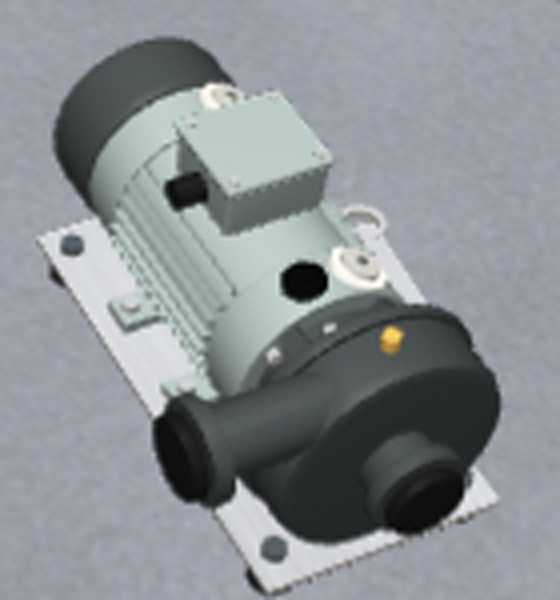

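```bash
python3 - <<'E'
from h import *
t=cv2.cvtColor(cv2.imread('pics/top0.png'),cv2.COLOR_BGR2RGB).astype(int)
s=cv2.cvtColor(cv2.imread('pics/scene0.png'),cv2.COLOR_BGR2RGB).astype(int)
def cen(im,c,r,f):
    x0,y0=int(c[0]-r),int(c[1]-r); sub=im[y0:y0+2*r+1,x0:x0+2*r+1]
    m=f(sub).astype(np.uint8); n,l,st,ce=cv2.connectedComponentsWithStats(m)
    k=1+np.argmax(st[1:,4]); 
    cs=cv2.findContours((l==k).astype(np.uint8),cv2.RETR_EXTERNAL,cv2.CHAIN_APPROX_NONE)[0][0]
    (ex,ey),ax,an=cv2.minAreaRect(cs); return ce[k]+[x0,y0],np.array([ex+x0,ey+y0]),st[k,4],ax,an
wh=lambda a:a.min(2)>205
dk=lambda a:a.max(2)<50
gr=lambda a:(a.min(2)>140)&(a.max(2)-a.min(2)<22)&(a[:,:,0]>=a[:,:,2]-3)
P=dict(pad=cen(t,(206.5,274),9,wh),fan=cen(t,(272,287),9,wh),st=cen(t,(209.8,258),7,dk),tester=cen(t,(420,244),11,gr))
S=dict(pad=cen(s,(410,281),9,wh),st=cen(s,(396,285),8,dk))
for k,v in P.items(): print('top',k,v)
for k,v in S.items(): print('scn',k,v)
Z=dict(pad=.142,fan=.142,st=.143,tester=.160)
W={k:onz('top',P[k][1],Z[k]) for k in Z}
for k in W: print(k,W[k])
for k in S: print('tri',k,tri(*ray('top',P[k][1]),*ray('scene',S[k][1])), onz('scene',S[k][1],Z[k]))
ax=W['pad']-W['fan'];print('padsep',np.linalg.norm(ax),'yaw of pump +y deg',np.degrees(np.arctan2(ax[1],ax[0])),'st sep',np.linalg.norm(W['st']-W['pad']))
# dock block
m=((t.max(2)<70)).astype(np.uint8); m[:,:380]=0;m[:,440:]=0;m[:225]=0;m[275:]=0
print(cv2.minAreaRect(np.argwhere(m)[:,::-1].astype(np.float32)), onz('top',(410,248),0.0))
for n,p,z in [('jar',(417,194),.09),('tape',(405,294),.013),('purple',(372,272),.12),('pink',(465,215),.12),('pinkdock',(354,222),.07)]: print(n,onz('top',p,z))
E
```

```text
top pad (array([206.78974359, 271.78974359]), array([207. , 272.5]), np.int32(195), (15.0, 16.0), 90.0)
top fan (array([271.69035533, 285.02538071]), array([271.5, 285.5]), np.int32(197), (15.0, 15.0), 90.0)
top st (array([209.33333333, 257.68      ]), array([209.25000048, 257.74999952]), np.int32(75), (8.485280990600586, 9.192387580871582), 45.0)
top tester (array([419.78606965, 243.32338308]), array([420. , 243.5]), np.int32(201), (11.0, 18.0), 90.0)
scn pad (array([411.70731707, 280.12195122]), array([410.95901585, 278.95081949]), np.int32(123), (17.473398208618164, 14.576254844665527), 5.19442892074585)
scn st (array([395.80246914, 284.81481481]), array([396., 285.]), np.int32(81), (8.0, 10.0), 90.0)
pad [0.49886582 0.24485089 0.142     ]
fan [0.47235991 0.10290525 0.142     ]
st [0.53122115 0.24069439 0.143     ]
tester [ 0.56754732 -0.21865643  0.16      ]
tri pad (array([0.49635844, 0.24698637, 0.14300367]), np.float64(0.006791784218649279)) [0.49277738 0.24833159 0.142     ]
tri st (array([0.53087738, 0.2416725 , 0.14036266]), np.float64(0.0012271751958808784)) [0.53222265 0.24370187 0.143     ]
padsep 0.14439919643004812 yaw of pump +y deg 79.42281352298612 st sep 0.03263653718143125
((409.0, 248.0), (32.0, 36.0), 90.0) [ 0.56787983 -0.22139901  0.        ]
jar [ 0.68719209 -0.22363528  0.09      ]
tape [ 0.45552587 -0.20748423  0.013     ]
purple [ 0.50529648 -0.11854762  0.12      ]
pink [ 0.63600259 -0.32628342  0.12      ]
pinkdock [ 0.62248866 -0.07985027  0.07      ]
```

```bash
cat >> h.py <<'E'
def goal(p=None,Rt=None):
    "shift in tool axes (units .3m) of the present tool, and turn (units 5deg) in present tool axes"
    s=ctrl.get_state();T=tool_T(s)
    print('t',round(s['time'],2),'pos',s['position'].round(4),'F',s['ft_force'].round(2),'w',round(s['grip_width'],3)); print(T[:3,:3].round(3).tolist())
    if p is not None:
        d=T[:3,:3].T@(np.array(p)-T[:3,3]); print('travel',(d/.3).round(3),'mm',(d*1000).round(1))
    if Rt is not None: 
        r=R.from_matrix(T[:3,:3].T@Rt).as_rotvec(); print('rot',(np.degrees(r)/5).round(3),'deg',np.degrees(r).round(2))
def Rdown(yaw=0): # tool y at yaw deg from world +y, tool x down
    return R.from_euler('z',yaw,degrees=True).as_matrix()@np.array([[0,0,1],[0,1,0],[-1,0,0]],float)
E
python3 - <<'E'
from h import *
goal([.38,.42,.27],Rdown(0))
E
```

```text
t 0.15 pos [0.1531 0.6313 0.2217] F [ 0.14 -0.17  0.06] w 1.001
[[-0.0, 0.236, 0.972], [-0.001, 0.972, -0.236], [-1.0, -0.001, 0.0]]
travel [-0.16  -0.507  0.901] mm [ -48.  -152.   270.3]
rot [-2.725e+00 -1.000e-03  1.700e-02] deg [-13.62  -0.     0.08]
```

```bash
python3 -m jog '[{"rot":[0,0,0],"travel":[-0.03,-0.07,0.13],"jaw":-1},{"rot":[0,0,0],"travel":[-0.03,-0.07,0.13],"jaw":-1},{"rot":[0,0,0],"travel":[-0.03,-0.07,0.13],"jaw":-1},{"rot":[0,0,0],"travel":[-0.03,-0.07,0.13],"jaw":-1},{"rot":[0,0,0],"travel":[-0.03,-0.07,0.13],"jaw":-1},{"rot":[0,0,0],"travel":[0,-0.07,0.13],"jaw":-1},{"rot":[0,0,0],"travel":[0,-0.07,0.13],"jaw":-1}]'
python3 -m jog '[{"rot":[-1,0,0],"travel":[0,0,0],"jaw":-1},{"rot":[-1,0,0],"travel":[0,0,0],"jaw":-1},{"rot":[-0.7,0,0],"travel":[0,0,0],"jaw":-1}]'
python3 - <<'E'
from h import *
goal([.42,.24,.33],Rdown(0))
E
```

```text
time: 0.85
position: [0.385, 0.4232, 0.2679]
tool_rot: [0.187, 1.562, -0.186]
ft_force: [0.6, 0.7, -0.2]
grip_width: 0.997
time: 1.15
position: [0.3841, 0.424, 0.2672]
tool_rot: [-0.0, 1.571, -0.0]
ft_force: [-0.1, 1.4, -0.1]
grip_width: 1.005
t 1.15 pos [0.3841 0.424  0.2672] F [-0.14  1.41 -0.06] w 1.005
[[-0.0, 0.0, 1.0], [-0.0, 1.0, -0.0], [-1.0, -0.0, -0.0]]
travel [-0.209 -0.613  0.12 ] mm [ -62.7 -184.    35.9]
rot [-0.002 -0.006  0.003] deg [-0.01 -0.03  0.02]
```

```bash
python3 -m jog '[{"rot":[0,0,0],"travel":[-0.05,-0.11,0.07],"jaw":-1},{"rot":[0,0,0],"travel":[-0.05,-0.11,0.07],"jaw":-1},{"rot":[0,0,0],"travel":[-0.05,-0.11,0.07],"jaw":-1},{"rot":[0,0,0],"travel":[-0.05,-0.11,0.07],"jaw":-1},{"rot":[0,0,0],"travel":[0,-0.11,0.07],"jaw":-1},{"rot":[0,0,0],"travel":[0,-0.11,0],"jaw":-1},{"rot":[0,0,0],"travel":[0,0,0],"jaw":-1},{"rot":[0,0,0],"travel":[0,0,0],"jaw":-1}]'
python3 - <<'E'
from h import *
import pickle
s=ctrl.get_state(); T=cam_T('wrist',s)[1]; im=ctrl.get_image('wrist'); pickle.dump((T,im),open('w1.pkl','wb')); save(im,'w1'); print(s['qd'].round(3))
E
```

```text
time: 1.95
position: [0.4884, 0.2259, 0.3276]
tool_rot: [0.004, 1.571, -0.002]
ft_force: [0.3, 0.5, -0.5]
grip_width: 0.999
[-0.026  0.014 -0.036 -0.007 -0.01  -0.002 -0.002]
```

View pics/w1.png

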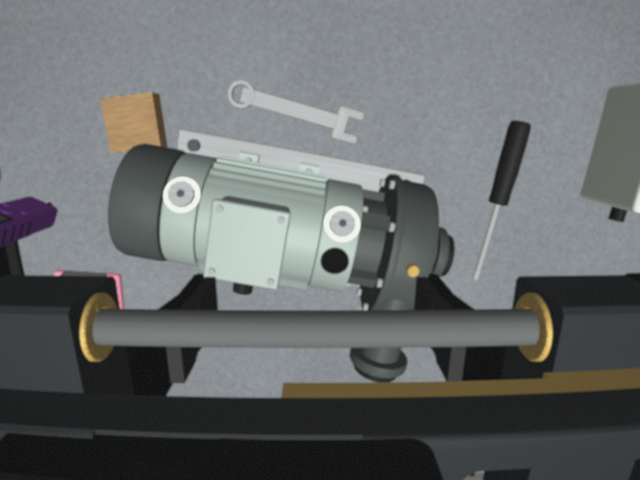

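The wrist view shows three candidates: the drive-end pad at (342,223) next to the casing, the fan-end decoy pad at (181,194), and the black sticker at (335,260). The drive-end pad is the one meant because the casing is to its right. Next I'll make precise fits and one crop.

```bash
python3 - <<'E'
from h import *
import pickle
T,im=pickle.load(open('w1.pkl','rb')); a=im.astype(int)
def ell(c,r,f):
    x0,y0=c[0]-r,c[1]-r; m=f(a[y0:y0+2*r+1,x0:x0+2*r+1]).astype(np.uint8)
    n,l,st,ce=cv2.connectedComponentsWithStats(m);k=1+np.argmax(st[1:,4])
    cs=max(cv2.findContours((l==k).astype(np.uint8),cv2.RETR_EXTERNAL,cv2.CHAIN_APPROX_NONE)[0],key=len)
    e=cv2.fitEllipse(cv2.convexHull(cs)); return np.array(e[0])+[x0,y0],e[1],e[2]
wh=lambda s:(s.min(2)>222)
E={'pad':ell((342,223),24,wh),'fan':ell((181,194),24,wh),'st':ell((335,260),17,lambda s:s.max(2)<60)}
for k in E: print(k,E[k])
Z=dict(pad=.142,fan=.142,st=.143)
W={k:onz('wrist',E[k][0],Z[k],T) for k in Z}
for k in W: print(k,W[k],'range-size px/m',np.linalg.norm(W[k]-T[:3,3])/399.8*max(E[k][1])*1000)
d=W['pad']-W['fan'];print(np.linalg.norm(d),np.degrees(np.arctan2(d[1],d[0])),np.linalg.norm(W['st']-W['pad']),np.degrees(np.arctan2(*(W['st']-W['pad'])[[1,0]])))
v=im[150:290,140:400].copy(); v=cv2.resize(v,None,fx=3,fy=3,interpolation=cv2.INTER_CUBIC)
for k in E:
    e=E[k]; c=(e[0]-[140,150]+.5)*3; cv2.ellipse(v,(tuple(c),(e[1][0]*3,e[1][1]*3),e[2]),(255,0,0),1)
save(v,'w1c')
# top-view check
t=cv2.imread('pics/top0.png')
for k in W: print(k,'in top',proj('top',W[k]),'scene',proj('scene',W[k]))
E
```

```text
pad (array([341.5417881 , 223.85988235]), (35.29196548461914, 36.07577896118164), 131.14158630371094)
fan (array([181.24420547, 194.56599426]), (34.64655303955078, 36.742069244384766), 57.48588562011719)
st (array([334.37159348, 260.46343422]), (23.211515426635742, 25.360464096069336), 85.8294906616211)
pad [0.49810203 0.24889296 0.142     ] range-size px/m 32.40704622729019
fan [0.47094105 0.10646194 0.142     ] range-size px/m 34.26709918818308
st [0.53222251 0.24274772 0.143     ] range-size px/m 23.277707200710466
0.1449976340346861 79.20356525271131 0.034683872702337984 -10.2097561184337
pad in top [205.1440166  272.82472484] scene [409.32358156 280.12726696]
fan in top [269.86083436 286.12893734] scene [376.70588117 239.0170811 ]
st in top [208.32789038 257.28156888] scene [395.7056549  284.73282115]
```

View pics/w1c.png

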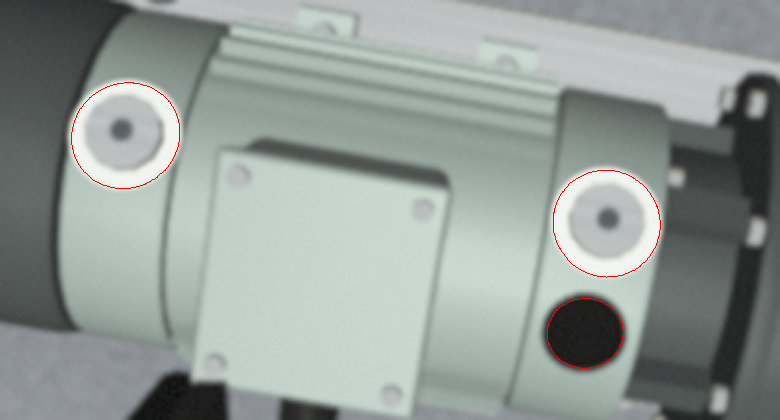

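```bash
python3 -m jog '[{"rot":[0,0,0],"travel":[0,-0.15,0.02],"jaw":-1},{"rot":[0,0,0],"travel":[0,-0.15,0.02],"jaw":-1},{"rot":[0,0,0],"travel":[0,-0.15,0.02],"jaw":-1},{"rot":[0,0,0],"travel":[0,-0.15,0.02],"jaw":-1},{"rot":[0,0,0],"travel":[0,-0.15,0.02],"jaw":-1},{"rot":[0,0,0],"travel":[0,-0.15,0.02],"jaw":-1},{"rot":[0,0,0],"travel":[0,-0.15,0.02],"jaw":-1},{"rot":[0,0,0],"travel":[0,-0.15,0.02],"jaw":-1}]'
python3 -m jog '[{"rot":[0,0,0],"travel":[0,-0.15,0.03],"jaw":-1},{"rot":[0,0,0],"travel":[0,-0.14,0.03],"jaw":-1},{"rot":[0,0,0],"travel":[0,0,0],"jaw":-1},{"rot":[0,0,0],"travel":[0,0,0],"jaw":-1},{"rot":[0,0,0],"travel":[0,0,0],"jaw":-1}]'
python3 - <<'E'
from h import *
import pickle
s=ctrl.get_state(); T=cam_T('wrist',s)[1]; im=ctrl.get_image('wrist'); pickle.dump((T,im),open('w2.pkl','wb')); save(im,'w2'); print(s['qd'].round(3))
E
```

```text
time: 2.8
position: [0.5364, -0.1333, 0.3275]
tool_rot: [-0.001, 1.57, 0.002]
ft_force: [0.4, 0.1, -0.6]
grip_width: 0.999
time: 3.3
position: [0.5543, -0.2181, 0.3271]
tool_rot: [-0.0, 1.571, 0.002]
ft_force: [-0.2, 0.4, 0.7]
grip_width: 0.997
[-0.01  -0.014 -0.004  0.002  0.003  0.001  0.002]
```

View pics/w2.png

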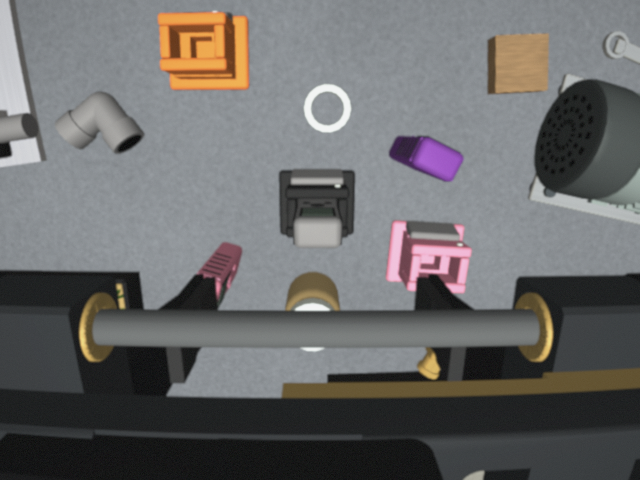

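The grey tester sits in the black stand at (317,225). The pink tester (222,262), purple tester (430,157), orange stand (205,50) and pink stand (430,257) are decoys. Next I'll enlarge the view to confirm and measure.

```bash
python3 - <<'E'
from h import *
import pickle
T,im=pickle.load(open('w2.pkl','rb')); a=im.astype(int)
x0,y0=280,205; sub=a[y0:260,x0:356]
m=((sub.min(2)>115)&(sub.max(2)-sub.min(2)<30)&(sub[:,:,0]>=sub[:,:,2]-2)).astype(np.uint8)
n,l,st,ce=cv2.connectedComponentsWithStats(m)
k=1+np.argmax(st[1:,4]); print(st[k],ce[k])
r=cv2.minAreaRect(np.argwhere(l==k)[:,::-1].astype(np.float32)); print(r)
print(im[238,305:330:6],im[215,305:330:6],im[230,270])
v=cv2.resize(im[160:260,270:370],(600,600),interpolation=cv2.INTER_CUBIC); save(v,'w2c')
E
```

```text
[  14   14   47   29 1297] [37.24363917 27.92752506]
((37.0, 28.0), (28.0, 46.0), 90.0)
[[180 178 176]
 [181 180 176]
 [180 179 175]
 [182 181 178]
 [180 179 176]] [[67 73 68]
 [67 74 68]
 [69 76 69]
 [70 77 69]
 [68 74 69]] [142 147 151]
```

View pics/w2c.png

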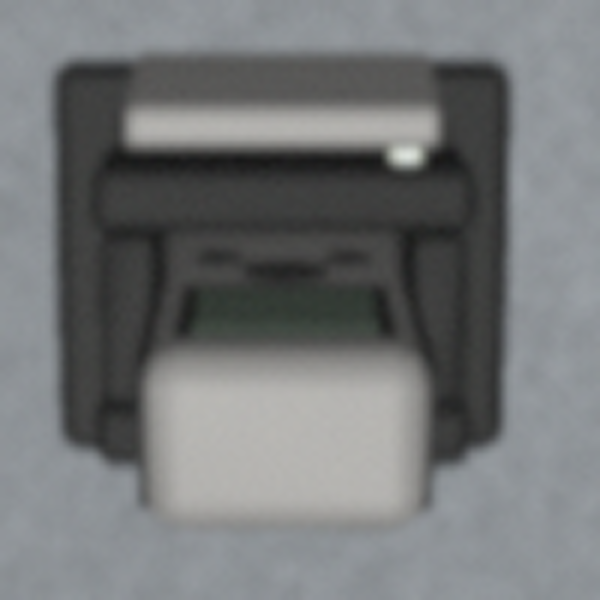

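```bash
python3 - <<'E'
from h import *
import pickle
T,im=pickle.load(open('w2.pkl','rb'))
c=onz('wrist',(317.3,232.3),.160,T); print(c)
print('size',onz('wrist',(317.3,217.8),.16,T)-onz('wrist',(317.3,246.5),.16,T), onz('wrist',(294.2,232),.16,T)-onz('wrist',(341,232),.16,T))
o,d=ray('wrist',(317.3,232.3),T); print('tri',tri(o,d,*ray('top',(419.8,243.5))), proj('top',c))
goal([c[0],c[1],.101],Rdown(0))
E
```

```text
[ 0.56712459 -0.21671973  0.16      ]
size [-0.02524247 -0.00010179  0.        ] [ 0.00010737 -0.03992999  0.        ]
tri (array([ 0.56683967, -0.21720768,  0.16310427]), np.float64(0.0013418417721827898)) [419.10401131 243.68265976]
t 3.35 pos [ 0.5543 -0.218   0.3273] F [-0.16 -0.05  0.3 ] w 0.999
[[-0.0, -0.002, 1.0], [0.001, 1.0, 0.002], [-1.0, 0.001, -0.0]]
travel [0.754 0.003 0.043] mm [226.3   1.   12.9]
rot [ 0.023 -0.002 -0.015] deg [ 0.12 -0.01 -0.07]
```

```bash
python3 -m jog '[{"rot":[0,0,0],"travel":[0,0.003,0.043],"jaw":-1},{"rot":[0,0,0],"travel":[0.15,0,0],"jaw":-1},{"rot":[0,0,0],"travel":[0.15,0,0],"jaw":-1},{"rot":[0,0,0],"travel":[0.15,0,0],"jaw":-1},{"rot":[0,0,0],"travel":[0.1,0,0],"jaw":-1},{"rot":[0,0,0],"travel":[0,0,0],"jaw":-1},{"rot":[0,0,0],"travel":[0,0,0],"jaw":-1}]'
python3 - <<'E'
from h import *
goal([.567,-.217,.101],Rdown(0))
save(ctrl.get_image('wrist'),'w3')
save(ctrl.get_image('scene')[120:280,160:400].repeat(3,0).repeat(3,1),'s3')
E
```

```text
time: 4.05
position: [0.567, -0.2185, 0.1634]
tool_rot: [0.0, 1.57, 0.0]
ft_force: [0.8, -0.5, -0.6]
grip_width: 1.006
t 4.05 pos [ 0.567  -0.2185  0.1634] F [ 0.82 -0.47 -0.63] w 1.006
[[0.001, -0.0, 1.0], [0.0, 1.0, 0.0], [-1.0, 0.0, 0.001]]
travel [ 0.208  0.005 -0.   ] mm [62.4  1.5 -0.1]
rot [ 0.002  0.006 -0.005] deg [ 0.01  0.03 -0.02]
```

View pics/s3.png

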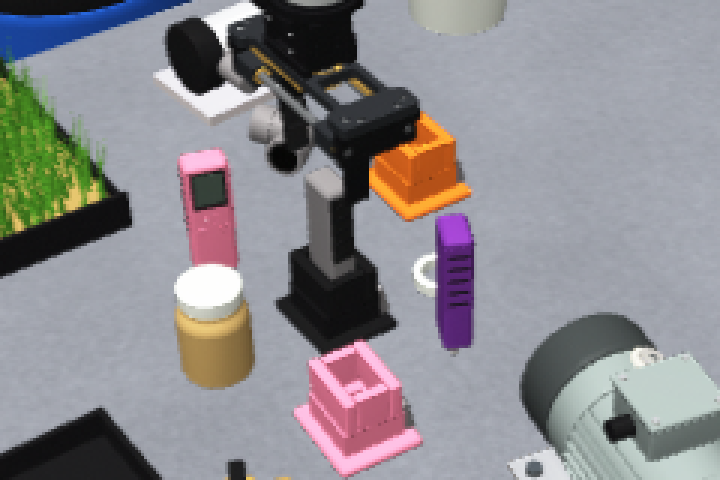

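View pics/w3.png

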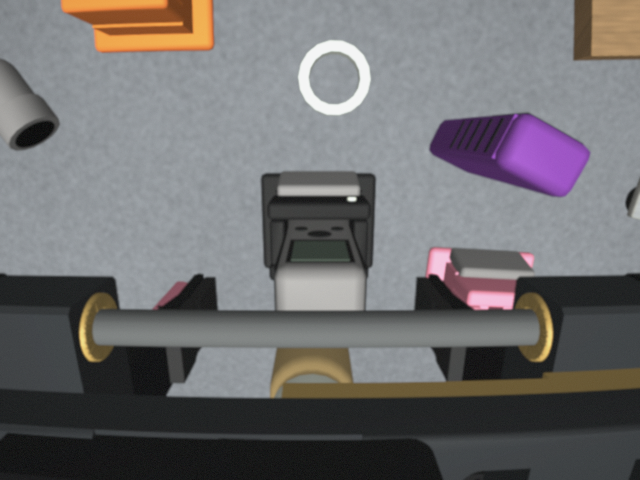

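```bash
python3 -m jog '[{"rot":[0,0,0],"travel":[0.07,0.008,0],"jaw":-1},{"rot":[0,0,0],"travel":[0.07,0,0],"jaw":-1},{"rot":[0,0,0],"travel":[0.068,0,0],"jaw":-1},{"rot":[0,0,0],"travel":[0,0,0],"jaw":-1},{"rot":[0,0,0],"travel":[0,0,0],"jaw":-1}]'
python3 -m jog '[{"rot":[0,0,0],"travel":[0,0,0],"jaw":-0.3},{"rot":[0,0,0],"travel":[0,0,0],"jaw":-0.1},{"rot":[0,0,0],"travel":[0,0,0],"jaw":0},{"rot":[0,0,0],"travel":[0,0,0],"jaw":0.1},{"rot":[0,0,0],"travel":[0,0,0],"jaw":0.2},{"rot":[0,0,0],"travel":[0,0,0],"jaw":0.5},{"rot":[0,0,0],"travel":[0,0,0],"jaw":1},{"rot":[0,0,0],"travel":[0,0,0],"jaw":1}]' 30
python3 - <<'E'
from h import *
goal([.567,-.217,.101],Rdown(0))
E
```

```text
time: 4.65
position: [0.5675, -0.2179, 0.102]
tool_rot: [0.001, 1.568, -0.002]
ft_force: [1.0, -0.8, 1.0]
grip_width: 0.995
time: 5.45
position: [0.5664, -0.2174, 0.1001]
tool_rot: [0.002, 1.571, -0.001]
ft_force: [-0.5, 1.5, 0.4]
grip_width: 0.485
t 5.45 pos [ 0.5664 -0.2174  0.1001] F [-0.47  1.55  0.4 ] w 0.485
[[-0.0, 0.002, 1.0], [0.0, 1.0, -0.002], [-1.0, 0.0, -0.0]]
travel [-0.003  0.001  0.002] mm [-0.9  0.4  0.6]
rot [-0.024 -0.001 -0.003] deg [-0.12 -0.   -0.01]
```

```bash
python3 -m jog '[{"rot":[0,0,0],"travel":[-0.03,0,0],"jaw":1},{"rot":[0,0,0],"travel":[-0.07,0,0],"jaw":1},{"rot":[0,0,0],"travel":[-0.1,0,0],"jaw":1},{"rot":[0,0,0],"travel":[-0.13,0,0],"jaw":1},{"rot":[0,0,0],"travel":[-0.15,0,0],"jaw":1},{"rot":[0,0,0],"travel":[-0.15,0,0],"jaw":1},{"rot":[0,0,0],"travel":[-0.14,0,0],"jaw":1},{"rot":[0,0,0],"travel":[0,0,0],"jaw":1}]' 40
python3 - <<'E'
from h import *
save(ctrl.get_image('scene')[60:260,160:400].repeat(3,0).repeat(3,1),'s4')
yaw=-10.5
xp=np.array([np.cos(np.radians(yaw)),np.sin(np.radians(yaw)),0]); z=np.array([0,0,1.])
st=np.array([.5315,.2422,.143])
print('ax tester',)
goal([.50,.24,.36],Rdown(0))
E
```

```text
time: 6.25
position: [0.5683, -0.2193, 0.3383]
tool_rot: [-0.0, 1.56, -0.005]
ft_force: [0.1, -0.3, -2.1]
grip_width: 0.48
ax tester
t 6.3 pos [ 0.5673 -0.2187  0.3347] F [-0.52  0.06 -2.67] w 0.482
[[0.006, 0.003, 1.0], [-0.002, 1.0, -0.003], [-1.0, -0.002, 0.006]]
travel [-0.088  1.528 -0.228] mm [-26.5 458.4 -68.4]
rot [-0.031  0.067  0.019] deg [-0.16  0.34  0.09]
```

View pics/s4.png

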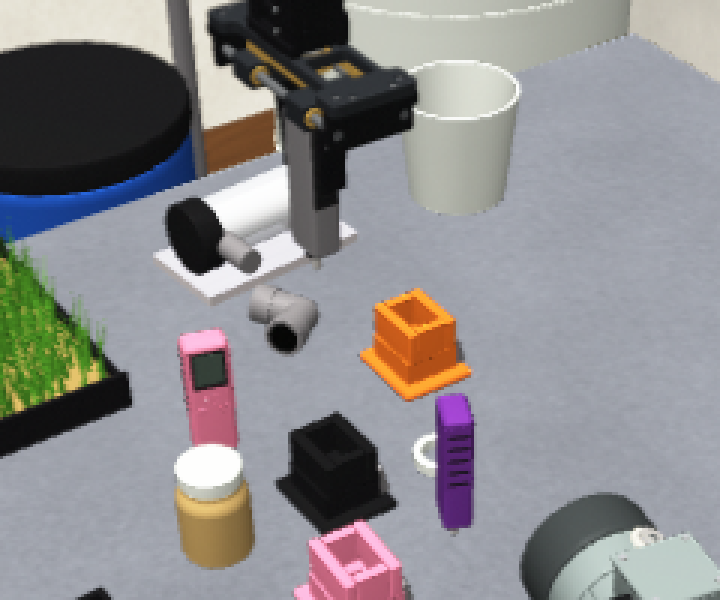

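```bash
cat >> h.py <<'E'
YAW=-10.5; zw=np.array([0,0,1.])
XP=np.array([np.cos(np.radians(YAW)),np.sin(np.radians(YAW)),0])
PAD=np.array([.4966,.2489,.142]); ST=np.array([.5324,.2420,.143])
NP=-np.sin(np.radians(25))*XP+np.cos(np.radians(25))*zw
NS=np.sin(np.radians(10))*XP+np.cos(np.radians(10))*zw
def Rn(n):
    x=-n; y=np.array([-XP[1],XP[0],0]); return np.stack([x,y,np.cross(x,y)],1)
E
python3 - <<'E'
from h import *
print(Rn(NS).round(3)); p=ST+NS*.137; print('hover',p,'pad',PAD+NP*.081,'above pad',PAD+NP*.137)
goal(p+[0,0,.08],Rn(NS))
E
```

```text
[[-0.171  0.182  0.968]
 [ 0.032  0.983 -0.179]
 [-0.985  0.    -0.174]]
hover [0.55579144 0.23766465 0.27791866] pad [0.46294114 0.2551383  0.21541093] above pad [0.43967082 0.2594512  0.26616417]
t 6.3 pos [ 0.5673 -0.2187  0.3347] F [-0.52  0.06 -2.67] w 0.482
[[0.006, 0.003, 1.0], [-0.002, 1.0, -0.003], [-1.0, -0.002, 0.006]]
travel [-0.08   1.521 -0.042] mm [-24.1 456.3 -12.6]
rot [2.063 2.064 0.193] deg [10.31 10.32  0.97]
```

```bash
python3 -m jog '[{"rot":[0,0,0],"travel":[-0.04,0.14,0],"jaw":1},{"rot":[0,0,0],"travel":[-0.04,0.14,0],"jaw":1},{"rot":[0,0,0],"travel":[0,0.14,0],"jaw":1},{"rot":[0,0,0],"travel":[0,0.14,0],"jaw":1},{"rot":[0,0,0],"travel":[0,0.14,0],"jaw":1},{"rot":[0,0,0],"travel":[0,0.14,0],"jaw":1},{"rot":[0,0,0],"travel":[0,0.14,0],"jaw":1},{"rot":[0,0,0],"travel":[0,0.14,0],"jaw":1}]'
python3 -m jog '[{"rot":[0,0,0],"travel":[0,0.13,0],"jaw":1},{"rot":[0,0,0],"travel":[0,0.13,0],"jaw":1},{"rot":[0,0,0],"travel":[0,0.13,0],"jaw":1},{"rot":[0.5,0.5,0.05],"travel":[0,0,0],"jaw":1},{"rot":[0.5,0.5,0.05],"travel":[0,0,0],"jaw":1},{"rot":[0.5,0.5,0.05],"travel":[0,0,0],"jaw":1},{"rot":[0.5,0.5,0.05],"travel":[0,0,0],"jaw":1},{"rot":[0,0,0],"travel":[0,0,0],"jaw":1}]'
python3 - <<'E'
from h import *
goal(ST+NS*.137,Rn(NS))
E
```

```text
time: 7.1
position: [0.5659, 0.1199, 0.3533]
tool_rot: [0.001, 1.574, -0.002]
ft_force: [-0.4, -0.0, -3.1]
grip_width: 0.479
time: 7.9
position: [0.5677, 0.2343, 0.3521]
tool_rot: [0.156, 1.744, -0.133]
ft_force: [0.7, -0.4, -2.7]
grip_width: 0.482
t 7.9 pos [0.5677 0.2343 0.3521] F [ 0.73 -0.42 -2.74] w 0.482
[[-0.175, 0.179, 0.968], [0.03, 0.984, -0.176], [-0.984, -0.002, -0.178]]
travel [0.251 0.004 0.004] mm [75.2  1.3  1.1]
rot [ 0.036 -0.046  0.027] deg [ 0.18 -0.23  0.14]
```

```bash
python3 -m jog '[{"rot":[0,0,0],"travel":[0.1,0.004,0.004],"jaw":1},{"rot":[0,0,0],"travel":[0.1,0,0],"jaw":1},{"rot":[0,0,0],"travel":[0.05,0,0],"jaw":1},{"rot":[0,0,0],"travel":[0,0,0],"jaw":1},{"rot":[0,0,0],"travel":[0,0,0],"jaw":1},{"rot":[0,0,0],"travel":[0,0,0],"jaw":1}]'
python3 - <<'E'
from h import *
import pickle
goal(ST+NS*.137,Rn(NS))
s=ctrl.get_state(); T=tool_T(s); S=ctrl.get_image('scene'); Tp=ctrl.get_image('top'); W=ctrl.get_image('wrist')
save(S,'s5full');save(W,'w5')
Tt=T.copy()
for z,n in [(-.022,'tip'),(0,'nose'),(-.072,'aim'),(.125,'back')]:
    P=T[:3,3]-T[:3,0]*(z-.065) if False else T[:3,3]+T[:3,0]*(.065-z)
    print(n,P.round(4),'scene',proj('scene',P).round(1),'top',proj('top',P).round(1))
print('ST scene',proj('scene',ST),'top',proj('top',ST))
save(cv2.resize(S[160:310,320:480],(640,600),interpolation=cv2.INTER_CUBIC),'s5');save(cv2.resize(Tp[190:315,150:315],(792,600),interpolation=cv2.INTER_CUBIC),'t5')
E
```

```text
time: 8.5
position: [0.5564, 0.239, 0.2824]
tool_rot: [0.157, 1.739, -0.127]
ft_force: [0.3, -0.5, -2.0]
grip_width: 0.478
t 8.5 pos [0.5564 0.239  0.2824] F [ 0.34 -0.46 -1.96] w 0.478
[[-0.169, 0.176, 0.97], [0.034, 0.984, -0.173], [-0.985, 0.003, -0.172]]
travel [ 0.015 -0.005  0.001] mm [ 4.5 -1.4  0.4]
rot [ 0.077  0.016 -0.025] deg [ 0.38  0.08 -0.12]
tip [0.5417 0.2419 0.1967] scene [394.7 268.9] top [203.4 251.6]
nose [0.5454 0.2411 0.2184] scene [394.2 262.1] top [201.5 249.2]
aim [0.5333 0.2435 0.1474] scene [395.8 283.8] top [207.5 256.7]
back [0.5666 0.2369 0.3415] scene [391.1 219.4] top [189.  233.7]
ST scene [395.4132288  284.55839023] top [208.67117687 257.20527894]
```

View pics/s5.png

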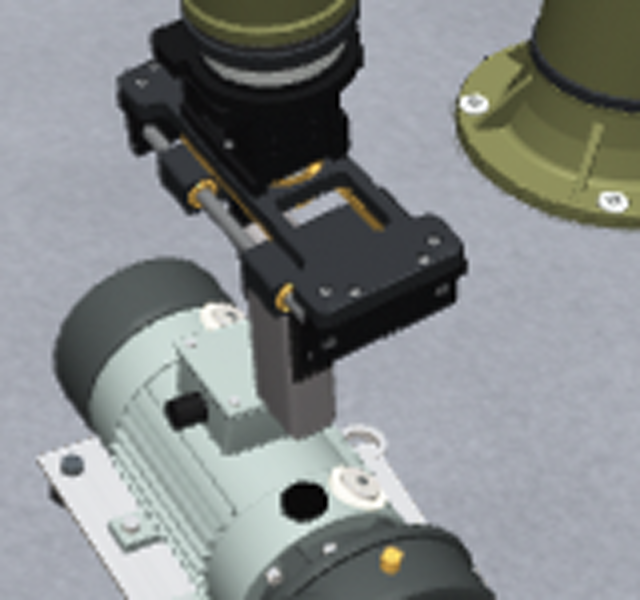

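View pics/t5.png

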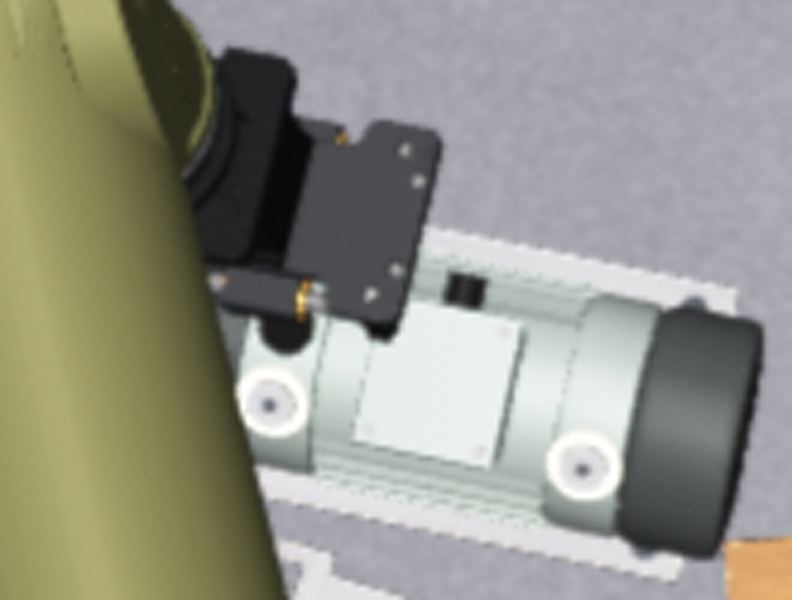

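View pics/w5.png

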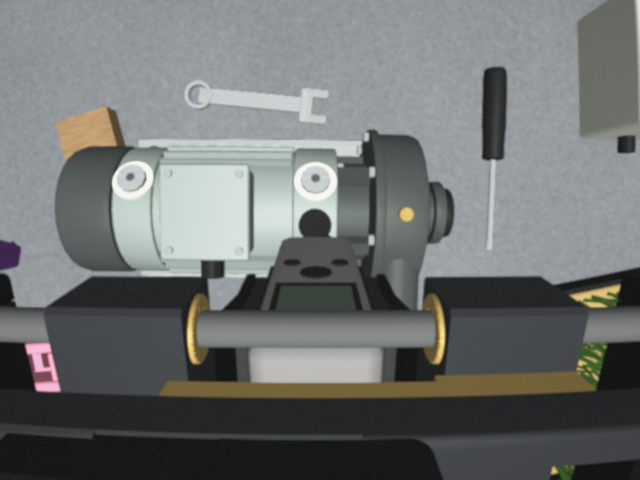

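The wrist view shows the sticker (315,223) and drive-end pad (316,180) in line with the nose (315,240). Next I'll remeasure from here, then close the last 4 mm.

```bash
python3 - <<'E'
from h import *
import pickle
s=ctrl.get_state(); T=cam_T('wrist',s)[1]
W=ctrl.get_image('wrist')
save(cv2.resize(W[150:250,260:380],(720,600),interpolation=cv2.INTER_CUBIC),'w5c')
print(s['qd'].round(3))
g=cv2.cvtColor(W,cv2.COLOR_RGB2GRAY)
for n,c,r,z in [('pad',(316,180),6,.142),('fan',(132,178),6,.142)]:
    sub=g[c[1]-r:c[1]+r+1,c[0]-r:c[0]+r+1].astype(float); w=np.clip(150-sub,0,None); yy,xx=np.mgrid[-r:r+1,-r:r+1]
    p=(c[0]+(w*xx).sum()/w.sum(),c[1]+(w*yy).sum()/w.sum()); print(n,p,onz('wrist',p,z,T))
print(onz('wrist',(314.8,224),.143,T))
for P in (PAD,ST): print(proj('wrist',P,T))
E
```

```text
[ 0.001  0.002 -0.001  0.006 -0.    -0.002 -0.001]
pad (np.float64(315.07535211267606), np.float64(177.76408450704224)) [0.49648937 0.24914952 0.142     ]
fan (np.float64(129.6451612903226), np.float64(176.48537134283572)) [0.46892642 0.10489275 0.142     ]
[0.53188984 0.24262364 0.143     ]
[314.78479277 177.96117849]
[314.12995928 224.78066149]
```

View pics/w5c.png

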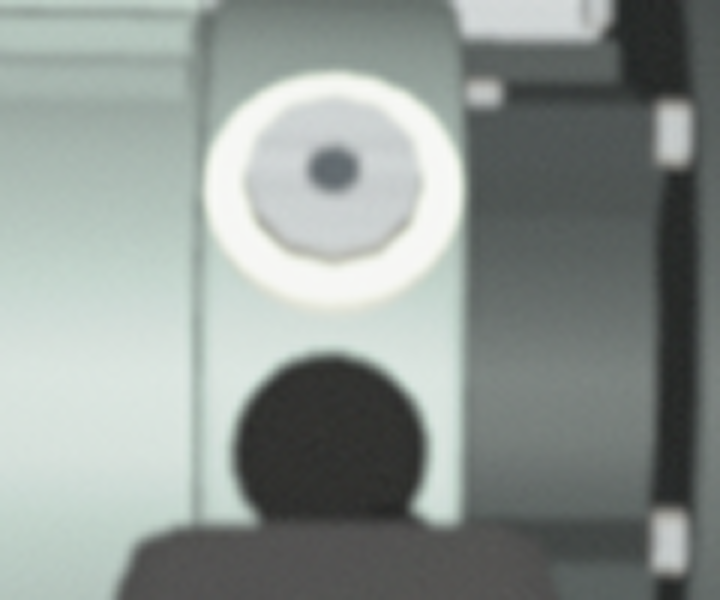

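```bash
sed -i 's/ST=np.array(\[.5324,.2420,.143\])/ST=np.array([.5321,.2423,.143])/' h.py
python3 -m jog '[{"rot":[0.06,0,0],"travel":[0.013,-0.004,0],"jaw":1},{"rot":[0,0,0],"travel":[0,0,0],"jaw":1},{"rot":[0,0,0],"travel":[0,0,0],"jaw":1},{"rot":[0,0,0],"travel":[0,0,0],"jaw":1}]'
python3 - <<'E'
from h import *
goal(ST+NS*.137,Rn(NS))
E
```

```text
time: 9.1
position: [0.555, 0.2378, 0.2773]
tool_rot: [0.16, 1.74, -0.132]
ft_force: [-0.3, 0.4, -2.2]
grip_width: 0.482
t 9.1 pos [0.555  0.2378 0.2773] F [-0.29  0.4  -2.2 ] w 0.482
[[-0.171, 0.182, 0.968], [0.033, 0.983, -0.179], [-0.985, 0.001, -0.174]]
travel [-0.002  0.001  0.001] mm [-0.7  0.2  0.4]
rot [ 0.011 -0.007 -0.013] deg [ 0.05 -0.04 -0.07]
```

On target within 1 mm and 0.1°. I'll hold here for 2 s.

```bash
for i in 1; do python3 -m jog '[{"rot":[0,0,0],"travel":[0,0,0],"jaw":1},{"rot":[0,0,0],"travel":[0,0,0],"jaw":1},{"rot":[0,0,0],"travel":[0,0,0],"jaw":1},{"rot":[0,0,0],"travel":[0,0,0],"jaw":1},{"rot":[0,0,0],"travel":[0,0,0],"jaw":1},{"rot":[0,0,0],"travel":[0,0,0],"jaw":1},{"rot":[0,0,0],"travel":[0,0,0],"jaw":1},{"rot":[0,0,0],"travel":[0,0,0],"jaw":1}]'; done
python3 -m jog '[{"rot":[0,0,0],"travel":[0,0,0],"jaw":1},{"rot":[0,0,0],"travel":[0,0,0],"jaw":1},{"rot":[0,0,0],"travel":[0,0,0],"jaw":1},{"rot":[0,0,0],"travel":[0,0,0],"jaw":1},{"rot":[0,0,0],"travel":[0,0,0],"jaw":1},{"rot":[0,0,0],"travel":[0,0,0],"jaw":1},{"rot":[0,0,0],"travel":[0,0,0],"jaw":1},{"rot":[0,0,0],"travel":[0,0,0],"jaw":1}]'
python3 - <<'E'
from h import *
goal(ST+NS*.137,Rn(NS)); print('pad hover'); goal(PAD+NP*.127,Rn(NP))
E
```

```text
time: 9.9
position: [0.555, 0.2379, 0.2773]
tool_rot: [0.16, 1.74, -0.132]
ft_force: [-0.9, 0.4, -1.9]
grip_width: 0.479
time: 10.7
position: [0.555, 0.2378, 0.2773]
tool_rot: [0.16, 1.74, -0.132]
ft_force: [0.2, -0.2, -1.4]
grip_width: 0.477
t 10.7 pos [0.555  0.2378 0.2773] F [ 0.19 -0.17 -1.39] w 0.477
[[-0.171, 0.181, 0.968], [0.033, 0.983, -0.178], [-0.985, 0.001, -0.174]]
travel [-0.002  0.001  0.001] mm [-0.7  0.2  0.4]
rot [ 0.011 -0.006 -0.013] deg [ 0.06 -0.03 -0.07]
pad hover
t 10.7 pos [0.555  0.2378 0.2773] F [ 0.19 -0.17 -1.39] w 0.477
[[-0.171, 0.181, 0.968], [0.033, 0.983, -0.178], [-0.985, 0.001, -0.174]]
travel [ 0.132  0.001 -0.36 ] mm [  39.6    0.3 -107.9]
rot [ 7.000e-03 -7.006e+00 -1.600e-02] deg [  0.04 -35.03  -0.08]
```

```bash
python3 -m jog '[{"rot":[0,0,0],"travel":[-0.1,0,0],"jaw":1},{"rot":[0,-1,0],"travel":[0,0,-0.07],"jaw":1},{"rot":[0,-1,0],"travel":[0,0,-0.07],"jaw":1},{"rot":[0,-1,0],"travel":[0,0,-0.07],"jaw":1},{"rot":[0,-1,0],"travel":[0,0,-0.07],"jaw":1},{"rot":[0,-1,0],"travel":[0,0,-0.07],"jaw":1},{"rot":[0,-1,0],"travel":[0,0,0],"jaw":1},{"rot":[0,-1,0],"travel":[0,0,0],"jaw":1}]'
python3 -m jog '[{"rot":[0,0,0],"travel":[0,0,0],"jaw":1},{"rot":[0,0,0],"travel":[0,0,0],"jaw":1}]'
python3 - <<'E'
from h import *
goal(PAD+NP*.107,Rn(NP))
E
```

```text
time: 11.5
position: [0.4566, 0.2561, 0.3074]
tool_rot: [0.105, 1.128, -0.16]
ft_force: [0.5, -0.7, -2.2]
grip_width: 0.485
time: 11.7
position: [0.4574, 0.2555, 0.307]
tool_rot: [0.105, 1.134, -0.162]
ft_force: [1.1, 0.1, -1.5]
grip_width: 0.48
t 11.7 pos [0.4574 0.2555 0.307 ] F [ 1.08  0.11 -1.5 ] w 0.48
[[0.414, 0.181, 0.892], [-0.075, 0.983, -0.165], [-0.907, 0.001, 0.42]]
travel [ 0.198  0.002 -0.112] mm [ 59.4   0.5 -33.6]
rot [ 0.001 -0.03  -0.019] deg [ 0.   -0.15 -0.1 ]
```

```bash
python3 -m jog '[{"rot":[0,-0.03,0],"travel":[0,0.002,-0.11],"jaw":1},{"rot":[0,0,0],"travel":[0.1,0,0],"jaw":1},{"rot":[0,0,0],"travel":[0.1,0,0],"jaw":1},{"rot":[0,0,0],"travel":[0,0,0],"jaw":1},{"rot":[0,0,0],"travel":[0,0,0],"jaw":1},{"rot":[0,0,0],"travel":[0,0,0],"jaw":1},{"rot":[0,0,0],"travel":[0,0,0],"jaw":1}]'
python3 - <<'E'
from h import *
goal(PAD+NP*.107,Rn(NP))
s=ctrl.get_state(); Tc=cam_T('wrist',s)[1]; T=tool_T(s)
W=ctrl.get_image('wrist'); S=ctrl.get_image('scene'); save(W,'w6')
tip=T[:3,3]+T[:3,0]*.087; print('tip',tip, 'scene',proj('scene',tip),'wrist',proj('wrist',tip,Tc),'PAD wrist',proj('wrist',PAD,Tc),'scene',proj('scene',PAD))
save(cv2.resize(S[210:310,340:460],(720,600),interpolation=cv2.INTER_CUBIC),'s6')
E
```

```text
time: 12.4
position: [0.4539, 0.2581, 0.2403]
tool_rot: [0.106, 1.128, -0.16]
ft_force: [-0.4, 0.4, -2.9]
grip_width: 0.482
t 12.4 pos [0.4539 0.2581 0.2403] F [-0.4   0.42 -2.86] w 0.482
[[0.419, 0.181, 0.89], [-0.074, 0.983, -0.166], [-0.905, 0.004, 0.425]]
travel [ 0.002 -0.004 -0.007] mm [ 0.5 -1.2 -2. ]
rot [-0.008  0.034 -0.041] deg [-0.04  0.17 -0.21]
tip [0.4903556  0.25162999 0.16156122] scene [413.96544035 273.17297682] wrist [315.95709335 242.11197999] PAD wrist [313.60921754 231.05552059] scene [409.83727154 279.84031199]
```

View pics/s6.png

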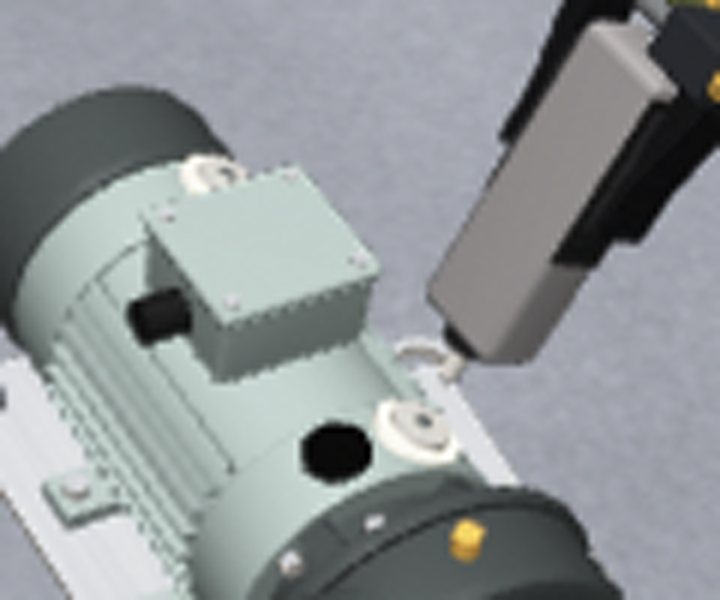

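View pics/w6.png

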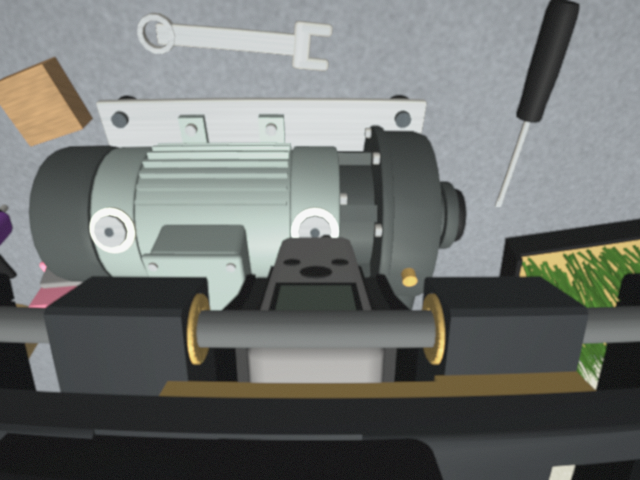

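```bash
python3 - <<'E'
from h import *
s=ctrl.get_state(); Tc=cam_T('wrist',s)[1]; W=ctrl.get_image('wrist')
save(cv2.resize(W[190:290,255:375],(720,600),interpolation=cv2.INTER_CUBIC),'w7')
print(s['position'],proj('wrist',PAD,Tc)); goal(PAD+NP*.107,Rn(NP))
for d in ([.001,0,0],[0,.001,0]): print(proj('wrist',PAD+d,Tc))
E
```

```text
[0.45360551 0.25785096 0.23980359] [314.06841506 231.83895385]
t 12.55 pos [0.4535 0.2577 0.2395] F [ 0.33 -0.33 -1.68] w 0.478
[[0.418, 0.181, 0.89], [-0.075, 0.983, -0.165], [-0.905, 0.003, 0.425]]
travel [-0.    -0.003 -0.005] mm [-0.  -0.8 -1.4]
rot [-0.001  0.029 -0.033] deg [-0.    0.15 -0.16]
[314.32909434 232.92817409]
[315.47772606 231.63680898]
```

View pics/w7.png

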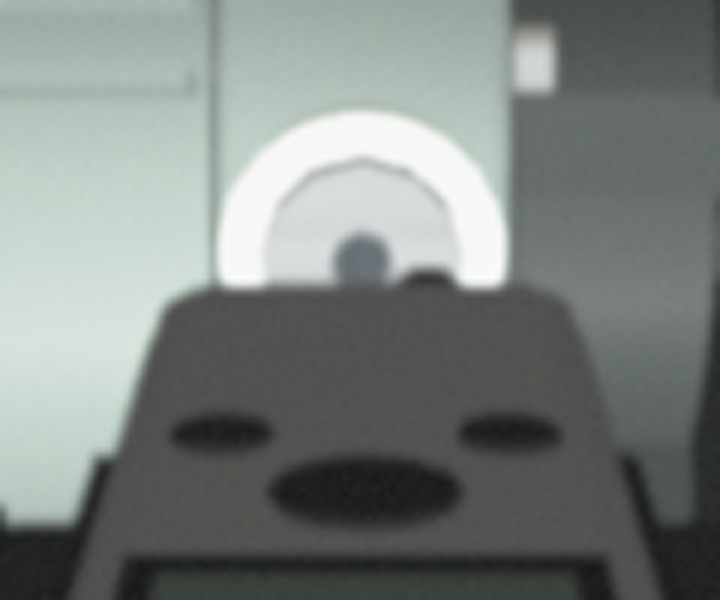

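```bash
sed -i 's/PAD=np.array(\[.4966,.2489,.142\])/PAD=np.array([.4971,.2492,.142])/' h.py
python3 -m jog '[{"rot":[0,0.03,-0.03],"travel":[0.02,-0.002,-0.003],"jaw":1},{"rot":[0,0,0],"travel":[0.02,0,0],"jaw":1},{"rot":[0,0,0],"travel":[0,0,0],"jaw":1},{"rot":[0,0,0],"travel":[0,0,0],"jaw":1},{"rot":[0,0,0],"travel":[0,0,0],"jaw":1},{"rot":[0,0,0],"travel":[0,0,0],"jaw":1}]'
cat > avg.py <<'E'
from h import *
import sys
def avg(n=12):
    f=[];p=[]
    for i in range(n):
        im=ctrl.get_image('scene'); s=ctrl.get_state(); f.append(s['ft_force']);p.append(s['position'])
    f=np.array(f);p=np.array(p); print('F',f.mean(0).round(2),'along n',round(float(f.mean(0)@NP),2),'+-',round(float((f@NP).std()/n**.5),2),'dist from pad',((p.mean(0)-PAD)@NP*1000).round(2),'pos',p.mean(0).round(4))
    return im
im=avg(); save(cv2.resize(im[230:310,360:460],(750,600),interpolation=cv2.INTER_CUBIC),sys.argv[1]); goal(PAD+NP*.081,Rn(NP))
E
python3 avg.py s8
```

```text
time: 13.15
position: [0.4575, 0.256, 0.2275]
tool_rot: [0.103, 1.132, -0.164]
ft_force: [-0.3, -0.4, -1.5]
grip_width: 0.481
F [-0.12  0.03 -2.14] along n -1.88 +- 0.14 dist from pad 94.43 pos [0.4575 0.2559 0.2275]
t 13.75 pos [0.4575 0.2559 0.2274] F [-0.21 -0.08 -3.  ] w 0.481
[[0.415, 0.183, 0.891], [-0.078, 0.983, -0.165], [-0.907, -0.001, 0.422]]
travel [0.045 0.002 0.001] mm [13.4  0.7  0.3]
rot [ 0.003 -0.007  0.013] deg [ 0.01 -0.03  0.07]
```

View pics/s8.png

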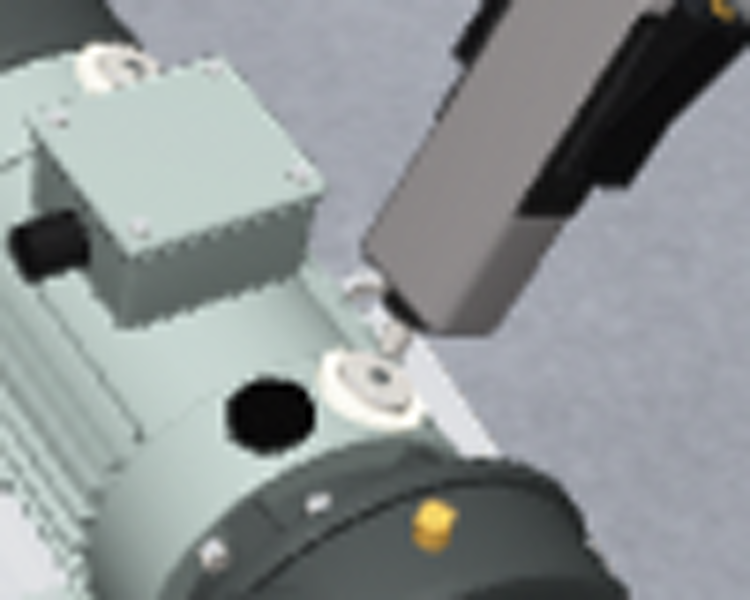

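```bash
python3 -m jog '[{"rot":[0,0,0],"travel":[0,0.002,0.001],"jaw":1},{"rot":[0,0,0],"travel":[0.01,0,0],"jaw":1},{"rot":[0,0,0],"travel":[0.01,0,0],"jaw":1},{"rot":[0,0,0],"travel":[0.01,0,0],"jaw":1},{"rot":[0,0,0],"travel":[0.004,0,0],"jaw":1},{"rot":[0,0,0],"travel":[0,0,0],"jaw":1},{"rot":[0,0,0],"travel":[0,0,0],"jaw":1},{"rot":[0,0,0],"travel":[0,0,0],"jaw":1}]'
python3 avg.py s9
```

```text
time: 14.55
position: [0.462, 0.2556, 0.2184]
tool_rot: [0.103, 1.132, -0.164]
ft_force: [-1.8, -0.7, 0.6]
grip_width: 0.481
F [-1.76 -0.29  0.51] along n 1.17 +- 0.18 dist from pad 84.22 pos [0.4621 0.2556 0.2183]
t 15.15 pos [0.4621 0.2557 0.2183] F [-1.45 -0.56  1.27] w 0.48
[[0.415, 0.183, 0.891], [-0.078, 0.983, -0.165], [-0.907, -0.001, 0.422]]
travel [0.011 0.    0.   ] mm [3.2 0.  0. ]
rot [ 0.002 -0.006  0.012] deg [ 0.01 -0.03  0.06]
```

View pics/s9.png

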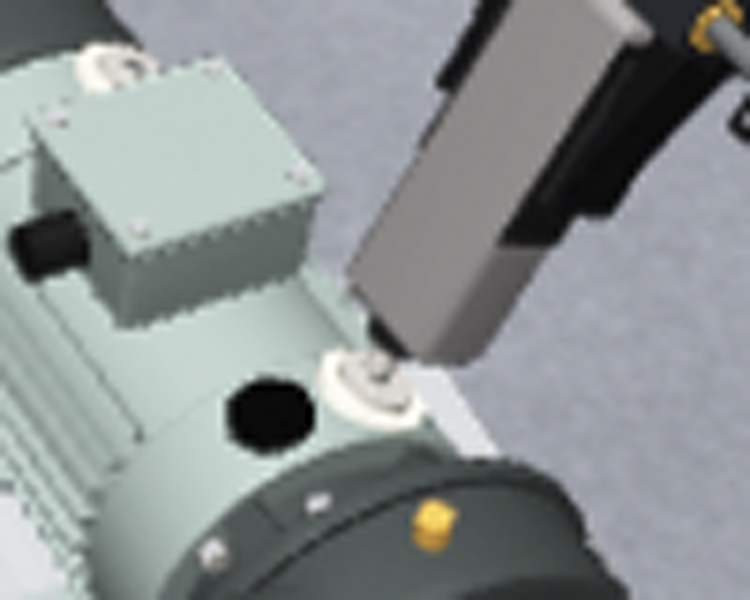

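Tip sits on the pad's centre dot. Force 3.05 N puts the probe about 3.1 mm in, and the position agrees at 2.8 mm. Pressing 3 mm more.

```bash
python3 -m jog '[{"rot":[0,0,0],"travel":[0.005,0,0],"jaw":1},{"rot":[0,0,0],"travel":[0.005,0,0],"jaw":1},{"rot":[0,0,0],"travel":[0,0,0],"jaw":1},{"rot":[0,0,0],"travel":[0,0,0],"jaw":1},{"rot":[0,0,0],"travel":[0,0,0],"jaw":1},{"rot":[0,0,0],"travel":[0,0,0],"jaw":1}]'
python3 avg.py s10
python3 - <<'E'
from h import *
save(ctrl.get_image('wrist'),'w10')
E
```

```text
time: 15.75
position: [0.4633, 0.2554, 0.2156]
tool_rot: [0.103, 1.132, -0.164]
ft_force: [-1.5, -0.8, 0.5]
grip_width: 0.479
F [-2.38 -0.33  1.61] along n 2.42 +- 0.06 dist from pad 81.18 pos [0.4633 0.2554 0.2156]
t 16.35 pos [0.4634 0.2554 0.2156] F [-2.87 -0.51  1.38] w 0.481
[[0.415, 0.183, 0.891], [-0.078, 0.983, -0.165], [-0.907, -0.001, 0.422]]
travel [0.001 0.    0.   ] mm [0.2 0.  0. ]
rot [ 0.002 -0.006  0.012] deg [ 0.01 -0.03  0.06]
```

View pics/s10.png

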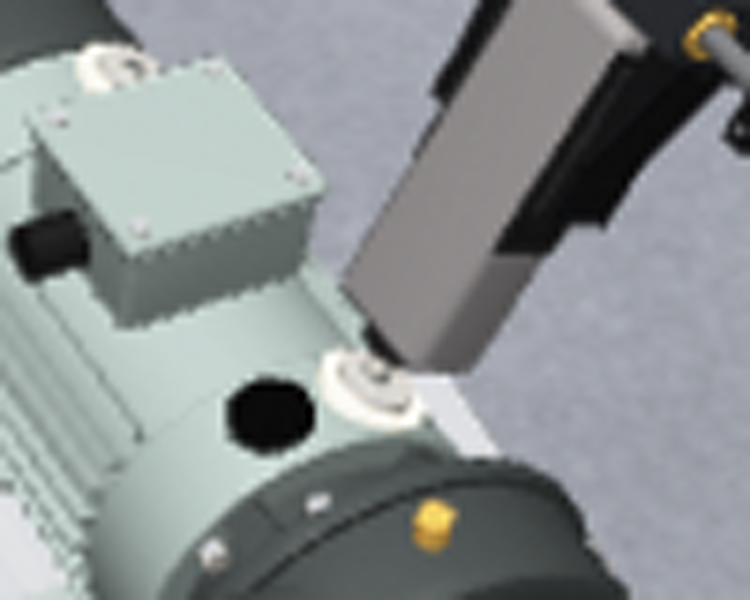

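View pics/w10.png

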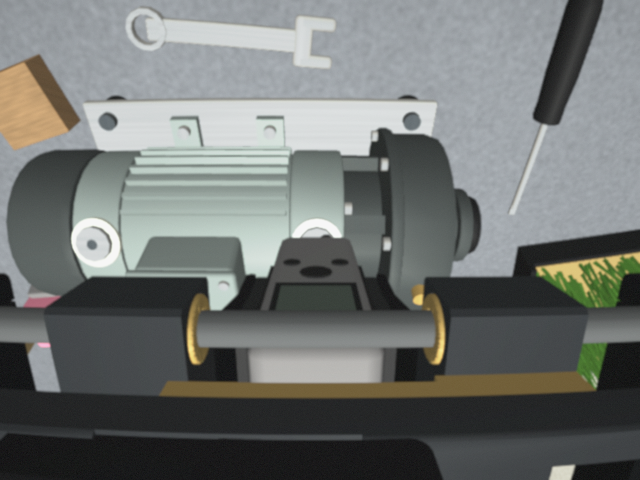

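```bash
python3 -c "
from bench import ctrl
print(ctrl.close_job())"
```

```text
the job is handed in; nothing more can be done
None
```

The job is handed in at about 16.4 s of the 56 s allowed. The arm was still holding the tester pressed on the drive-end pad.

- **Temperature:** I lifted the grey tester out of the black stand and aimed it squarely at the black sticker. The probe tip was about 5 cm off, within 1 mm and 0.1° of the computed pose. I held it still for just under 2 s.
- **Pad contact:** I then set the tip on the centre dot of the pad next to the casing, square to the computed pad direction within about 0.1°. The spring force was about 4.3 N, which means 5.6 mm pressed in. The arm position gave 5.8 mm against the 6 mm target.
- **Last checks:** The scene picture showed the tip on the pad's dot, and the grip opening matched the tester's 42 mm width throughout. I saw nothing knocked over in the pictures I looked at, but I did not take a final picture of every bystander.
- **Disagreements:** The cameras differed by 1–2 mm on the pad's position, apart from one early triangulation that was about 7 mm off because of a poor pad mask. I settled it with the close wrist view, and the scene camera confirmed it at contact.

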